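Unclip and open the parts crate

ROBOT

A 7-joint arm with a two-finger parallel gripper is mounted at the origin on a cart in front of the work surface, level with it; the furniture and walls round the work are solid. World frame = base frame: x ahead of the robot, y to its left, z up, the work surface at z = 0. Lengths are in m, angles in rad, forces in N, time in s.
With the tool pointing down it reaches from about 0.425 to 0.925 m from the base axis. Payload 6.8 kg.
Tool frame: the origin (TCP) lies at the very end of the fingers, on their centre line; the grasp point (between the pads) lies 19 mm behind it (bot.grasp_offset is the distance from the TCP to the grasp point, in m); z points along the fingers, y is the direction in which the jaws open and shut (so a half turn about z gives the same grasp; the last joint's range is limited). The gripper opens to 85 mm and grips with 20 to 120 N. Pads are 22 mm wide; open, the fingers measure 114 mm over their backs; the gripper's body (76 mm by 85 mm) begins 54 mm behind the grasp point. The pads swing forward as they close: fully open they stand 13 mm farther back than shut.
Start: joints at [1.093, 0.477, 0.022, 1.555, -0.011, 1.109, -0.083], TCP at [0.244, -0.629, 0.231] pointing down, gripper open.
Joint ranges: [-2.96, 2.96], [-0.34, 2.1], [-1.41, 1.46], [0.24, 2.44], [-1.37, 4.51], [0.17, 1.92], [-2.96, 2.96]. Speed limits (rad/s): [2.39, 2.39, 3.14, 3.14, 3.14, 3.14, 3.14].

INTERFACE

Orientations are given as a unit quaternion [w, x, y, z].
In Python, from station import monitor, cams, bot, finder gives the robot as it stands.
- The arm moves only by the tool jog_arm, never from a script. Its argument "plan" is a list of rows, each an object of numbers: "x", "y", "z": the shift along the tool's x, y, z as a fraction of full scale; "wx", "wy", "wz": the turn, a rotation vector about the tool's x, y, z as a fraction of full scale. A call has 1 to 12 rows; each row is the pose to reach, as a shift and turn from the pose measured when the call began, along the tool's axes at that moment, turning the shorter way round; what a row does not reach only later rows make up. Full scale, the value 1, is 20 cm for a shift and 180 degrees for a turn. A row lasts 1/12 s, in which the tool goes at most 41.7 mm and 7.16 degrees, less where a joint would pass 70% of its speed; a pose out of reach is approached as far as the arm can. A call with a number of a shift or a turn outside -1 to 1 is refused whole. A call with a gripper value outside its range is refused whole. "hand" is the opening, from -1 (shut) to 1 (fully open), set as the call begins (left out, the last holds). The fingers move at their own pace and stop on an object; "grip_force" is the grip in N (left out, the last holds). Time passes only in rows, so rows that repeat a pose let the fingers close. It gives the time, the measured TCP pose, the force and the opening at its end, in the units of the state.
- monitor.get_obs(): the state, without advancing time (a new reading comes with each control period).
- cams.read_camera(name): name is "scene" or "side" or "wrist"; returns the picture (400x640x3 uint8, red, green, blue); there is no depth.
- cams.get_calibration(name): a dict with "fx", "fy", "cx", "cy" (pixels), "extrinsics" (4x4, takes a point from world to camera coordinates). Camera axes: x right, y down, z forward; pixel columns grow to the right and rows downward; lengths in m; the calibration is good to about 2 mm. A picture is of the moment at which its call begins: read the wrist's pose just before it. get_calibration takes no time and is no camera call; for the wrist camera it gives the pose at the moment of the call.
- bot.hand_in(): hands the job in, once; it reports no verdict.
Trained networks look in the newest picture that a camera, given by its name, has taken for a name from the list of things; names that differ only in an ending like _2 or _b are one class to them, and where a whole thing is asked for, a point or a joint stands for the part that bears it (a point fixed in the world has none). Each returns a list of dicts, best first, with "confidence" (0 to 1); they miss things now and then, are a little off and sometimes report something else, mostly with a low value. They report only what shows in the picture. A call takes as long as a camera call.
- finder.find_in(camera, target): "bbox" ([left, top, width, height] in pixels, round what is visible of it).
- finder.place_of(camera, target): "location" ([column, row] in pixels: a listed point, or the origin of a listed thing).
The state is a dict: "t": time; "q": joint angles; "joint_vel": joint speeds; "joint_torque": joint torques, N m; "eef_pos": TCP position; "tool_rot": TCP orientation; "contact_force": force on the tool from outside, world axes, zero at the start; "torque": the same for the moment, N m; "gripper_width": opening from 0.0 (shut) to 1.0 (fully open).
Only numpy, scipy, OpenCV 4.12 (cv2) and the standard library are available. Lean on these libraries where they do the work, as an engineer would, in place of code of your own. Each camera call takes 0.05 s, during which the arm holds its last target. There are 200 camera calls.

TASK

Flip both sprung clips off the ends of the lidded parts crate, left and right, so that they stay open, and only then lift the lid off by its handle. Lay the lid down on the middle of the cork mat, flat and handle up, without dropping it. Leave the other things on the bench alone.

Things in the scene. Friction and masses are not known exactly. Their poses are not given: they have to be found in the camera images.
- crate: grey plastic parts crate, open box 110 (its x) x 130 (its y) x 80 mm, fixed to the bench. Origin: centre of its underside, on the bench; z up. Lid on top; a sprung steel clip on each 110 mm end: clip_left at +y (bench left), clip_right at -y. Nothing stands where the clips swing (75 mm out)
- lid: loose grey lid, plate 110 (x) x 130 (y) x 5 mm, about 0.25 kg, on the crate's rim, square with it, a 5 mm lip below inside the crate (3 mm play). Black bar handle on top in the middle: 56 mm long along x, 16 mm thick along y, 5 to 35 mm above the origin. Origin: centre of the plate's underside (80 mm above the bench shut, 9 mm laid on the mat); z up
- lid_handle (a point): centre of the top of the lid's handle, 35 mm above the lid's origin
- clip_left (a joint): angle of the left clip, rad: 0 closed, grows as it swings outward, 2.2 fully open (hanging down outside). Hinge line along the crate's x, 6 mm outside the end wall, 55 mm above the bench. Over-centre spring: up to 0.6 rad it pushes shut (about 4 N at the tab), beyond that it flies open by itself and stays
- clip_right (a joint): the same for the right clip, at the crate's -y end: 0 closed, 2.2 fully open outward
- clip_left_tab (a point): on the left clip's thumb tab, 60 mm from the hinge; closed: 71 mm from the crate's centre along +y, 115 mm above the bench. Tab: flat steel, 36 mm wide (x), 3 mm thick, upright when closed, 86 to 128 mm above the bench; push it outward from its inner side. Below it the clip's wire lies 8 mm in over the lid's edge and rises to at most 95 mm above the bench while swinging
- clip_right_tab (a point): the same point of the right clip's tab; closed: 71 mm from the crate's centre along -y, 115 mm above the bench. Same size and form, pushed outward, away from the crate
- mat: cork mat lying fixed on the bench, 150 (x) x 170 (y) x 4 mm. Origin: centre of its underside; z up
- tape: bystander: yellow roll of tape, 58 mm across, 19 mm high
- oiler: bystander: small white oil bottle with red nozzle, 38 mm across, 105 mm high
- housing_a: bystander: small light-grey housing block, 30 x 49 x 31 mm

How it is judged:
On the way, in this order (a step that is already met when the one before it is completed fails the run):
1. both clips are flipped open while the lid still lies on the crate (value of joint each of clip_left, clip_right above 1.2 rad and z of lid in the frame of crate below 0.088 m and horizontal distance between lid and crate below 0.015 m), for 0.1 s.
2. the lid is lifted clear of the crate (z of lid in the frame of crate above 0.1 m), for 0.1 s.
At the end, for the whole second after the job is handed in: Both clips stand open (over 1.2 rad); the lid lies at rest on the cork mat, handle up and flat (within 0.12 rad), its centre within 35 mm of the mat's centre (value of joint each of clip_left, clip_right above 1.2 rad and horizontal distance between lid and mat below 0.035 m and z of lid in the frame of mat between 0.004 and 0.016 m and angle between lid's own z axis and vertical below 0.12 rad and linear speed of lid below 0.03 m/s); the robot touches nothing.
It fails at once if the lid is raised while a clip is still closed (z of lid in the frame of crate above 0.092 m and value of joint any of clip_left, clip_right below 0.6 rad).
It fails at once if the lid is let go in the air (more than 40 mm above where it lies on the mat) (horizontal distance between lid and crate above 0.1 m and z of lid in the frame of mat above 0.049 m and contact force between the fingers and lid below 0.2 N).
It fails at once if a bystander is shifted by more than 30 mm (distance of any of tape, oiler, housing_a from where it was at the start of the episode above 0.03 m).
It also fails if it takes over 51 s, if anything falls off the work surface, if the arm or the gripper's body presses on something with over 40 N, if the wrist force passes 120 N, or if a joint passes its speed limit or range.

## Working session

There is one attempt and no reset: what is moved stays moved. The work goes in short steps, Python scripts to look and compute and a tool call to move; the robot and the scene stay as the last step left them, time stands still between calls to the robot, and variables do not carry over. Pictures are saved under pics/ and viewed, about 8 in all and at most 12, crops included, and the job is handed in when it is done.

Besides the shell and the picture viewer there is one more tool, called after "Request:" in YAML: its name, and indented under it one key for each argument. jog_arm: Moves the arm, as the interface text tells. Shift numbers are shares of 20 cm and turn numbers shares of 180 degrees, none past 1 either way. Its arguments: {"type":"object","properties":{"plan":{"type":"array","items":{"type":"object","properties":{"x":{"type":"number","minimum":-1,"maximum":1},"y":{"type":"number","minimum":-1,"maximum":1},"z":{"type":"number","minimum":-1,"maximum":1},"wx":{"type":"number","minimum":-1,"maximum":1},"wy":{"type":"number","minimum":-1,"maximum":1},"wz":{"type":"number","minimum":-1,"maximum":1}}}},"hand":{"type":"number"},"grip_force":{"type":"number"}},"required":["plan"]}

```bash
mkdir -p pics && cat > h.py <<'E'
from station import monitor, cams, bot, finder
import numpy as np, cv2
from scipy.spatial.transform import Rotation as R
def ray(c,px):
    K=cams.get_calibration(c);E=np.array(K["extrinsics"]);d=np.array([(px[0]-K["cx"])/K["fx"],(px[1]-K["cy"])/K["fy"],1])
    d=E[:3,:3].T@d;o=-E[:3,:3].T@E[:3,3];return o,d/np.linalg.norm(d)
def atz(c,px,z):
    o,d=ray(c,px);return o+d*(z-o[2])/d[2]
def tri(a,b):
    A=np.zeros((3,3));v=np.zeros(3)
    for o,d in(a,b):
        P=np.eye(3)-np.outer(d,d);A+=P;v+=P@o
    return np.linalg.solve(A,v)
E
python3 - <<'E'
from h import *
np.set_printoptions(precision=4,suppress=True)
o=monitor.get_obs();print(o["t"],o["eef_pos"],o["tool_rot"],o["gripper_width"])
Z=dict(crate=0,lid=.08,lid_handle=.115,clip_left_tab=.115,clip_right_tab=.115,mat=0,tape=0,oiler=0,housing_a=0)
for c in("scene","side"):
    im=cams.read_camera(c);cv2.imwrite(f"pics/{c}0.png",im[:,:,::-1])
    for n,z in Z.items():
        for r in finder.place_of(c,n)[:1]:print(c,n,np.round(r["location"]),round(r["confidence"],2),atz(c,r["location"],z))
print(monitor.get_obs()["t"])
E
```

```text
0.0 [ 0.2437 -0.6288  0.2303] [-0.0009  0.983   0.1839 -0.0002] 1.003233761069972
scene crate [282. 256.] 0.8 [ 0.556  -0.0489  0.    ]
scene lid [278. 240.] 0.92 [ 0.558  -0.0415  0.08  ]
scene lid_handle [278. 230.] 0.95 [ 0.5595 -0.0484  0.115 ]
scene clip_left_tab [270. 252.] 0.61 [0.5372 0.0181 0.115 ]
scene clip_right_tab [289. 212.] 0.72 [ 0.5675 -0.1141  0.115 ]
scene mat [367. 191.] 0.58 [ 0.4577 -0.3921 -0.    ]
scene tape [306. 210.] 0.5 [ 0.5882 -0.2277  0.    ]
scene oiler [348. 154.] 0.57 [ 0.5937 -0.519   0.    ]
scene housing_a [365. 157.] 0.66 [ 0.5341 -0.5362  0.    ]
side crate [333. 189.] 0.93 [ 0.5644 -0.0598 -0.    ]
side lid [334. 163.] 0.57 [ 0.5676 -0.0469  0.08  ]
side lid_handle [329. 151.] 0.86 [ 0.5559 -0.0356  0.115 ]
side clip_left_tab [322. 138.] 0.51 [0.5407 0.0366 0.115 ]
side clip_right_tab [339. 160.] 0.73 [ 0.5778 -0.0875  0.115 ]
side mat [302. 271.] 0.92 [ 0.4605 -0.3811  0.    ]
side tape [349. 233.] 0.36 [ 0.5894 -0.2528  0.    ]
side oiler [369. 311.] 0.9 [ 0.6003 -0.5127  0.    ]
side housing_a [337. 323.] 0.87 [ 0.5283 -0.5387  0.    ]
1.0
```

View images.

View pics/scene0.png

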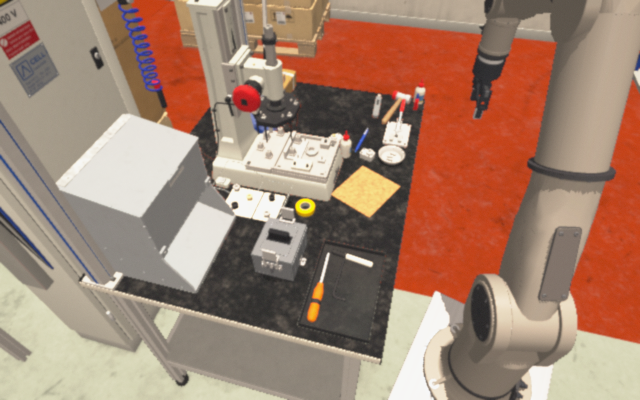

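```bash
python3 - <<'E'
from h import *
np.set_printoptions(precision=4,suppress=True)
p=dict(h=((278,230),(329,151)),l=((270,252),(322,138)),r=((289,212),(339,160)),lid=((278,240),(334,163)),crate=((282,256),(333,189)),mat=((367,191),(302,271)))
for k,(a,b) in p.items():print(k,tri(ray("scene",a),ray("side",b)))
for c in("scene","side"):print(c,ray(c,(320,200)))
o=monitor.get_obs();print(R.from_quat(np.roll(o["tool_rot"],-1)).as_matrix())
E
```

```text
h [ 0.5555 -0.0461  0.1205]
l [0.5381 0.0212 0.1213]
r [ 0.5694 -0.1083  0.1265]
lid [ 0.5648 -0.045   0.0771]
crate [ 0.5632 -0.0525 -0.007 ]
mat [ 0.4584 -0.3865  0.0056]
scene (array([0.1241, 0.4717, 0.9674]), array([ 0.3409, -0.5788, -0.7408]))
side (array([ 0.4464, -1.2272,  0.8605]), array([ 0.0552,  0.7914, -0.6088]))
[[ 0.9324  0.3614  0.    ]
 [ 0.3614 -0.9324 -0.    ]
 [ 0.      0.     -1.    ]]
```

Request:
jog_arm:
  plan:
    - {"x": 0.9, "y": -0.75, "z": -0.25}
    - {"x": 0.9, "y": -0.75, "z": -0.25}
    - {"x": 0.9, "y": -0.75, "z": -0.25}
    - {"x": 0.9, "y": -0.75, "z": -0.25}
    - {"x": 0.9, "y": -0.75, "z": -0.25}
    - {"x": 0.9, "y": -0.75, "z": -0.25}
    - {"x": 0.9, "y": -0.75, "z": -0.25}
  hand: -1

```text
invalid input at $.plan[0]: expected keys x, y, z, wx, wy, wz
```

Request:
jog_arm:
  plan:
    - {"x": 0.9, "y": -0.75}
    - {"x": 0.9, "y": -0.75}
    - {"x": 0.9, "y": -0.75}
    - {"x": 0.9, "y": -0.75}
    - {"x": 0.9, "y": -0.75}
    - {"x": 0.9, "y": -0.75}
    - {"x": 0.9, "y": -0.75}

```text
invalid input at $.plan[0]: expected keys x, y, z, wx, wy, wz
```

Request:
jog_arm:
  plan:
    - {"x": 0.9, "y": -0.75, "z": -0.25, "wx": 0, "wy": 0, "wz": 0}
    - {"x": 0.9, "y": -0.75, "z": -0.25, "wx": 0, "wy": 0, "wz": 0}
    - {"x": 0.9, "y": -0.75, "z": -0.25, "wx": 0, "wy": 0, "wz": 0}
    - {"x": 0.9, "y": -0.75, "z": -0.25, "wx": 0, "wy": 0, "wz": 0}
    - {"x": 0.9, "y": -0.75, "z": -0.25, "wx": 0, "wy": 0, "wz": 0}
    - {"x": 0.9, "y": -0.75, "z": -0.25, "wx": 0, "wy": 0, "wz": 0}
    - {"x": 0.9, "y": -0.75, "z": -0.25, "wx": 0, "wy": 0, "wz": 0}
  hand: -1

```text
t: 1.58
eef_pos: [0.363, -0.4183, 0.2833]
tool_rot: [0.0, 0.982, 0.189, 0.002]
contact_force: [0.6, 0.2, -0.4]
gripper_width: 0.01
```

Request:
jog_arm:
  plan:
    - {"x": 0.8, "y": -0.7, "z": 0, "wx": 0, "wy": 0, "wz": 0}
    - {"x": 0.8, "y": -0.7, "z": 0, "wx": 0, "wy": 0, "wz": 0}
    - {"x": 0.8, "y": -0.7, "z": 0, "wx": 0, "wy": 0, "wz": 0}
    - {"x": 0.8, "y": -0.7, "z": 0, "wx": 0, "wy": 0, "wz": 0}
    - {"x": 0.8, "y": -0.7, "z": 0, "wx": 0, "wy": 0, "wz": 0}
    - {"x": 0.8, "y": -0.7, "z": 0, "wx": 0, "wy": 0, "wz": 0}

```text
t: 2.08
eef_pos: [0.4628, -0.2223, 0.2844]
tool_rot: [-0.001, 0.981, 0.193, 0.003]
contact_force: [0.6, 0.8, 0.6]
gripper_width: 0.001
```

Request:
jog_arm:
  plan:
    - {"x": 0.8, "y": -0.7, "z": 0, "wx": 0, "wy": 0, "wz": 0.043}
    - {"x": 0.8, "y": -0.7, "z": 0, "wx": 0, "wy": 0, "wz": 0.043}
    - {"x": 0.8, "y": -0.7, "z": 0, "wx": 0, "wy": 0, "wz": 0.043}
    - {"x": 0.8, "y": -0.7, "z": 0, "wx": 0, "wy": 0, "wz": 0.043}
    - {"x": 0.8, "y": -0.7, "z": 0, "wx": 0, "wy": 0, "wz": 0.043}
    - {"x": 0.8, "y": -0.7, "z": 0, "wx": 0, "wy": 0, "wz": 0.043}
    - {"x": 0.8, "y": -0.7, "z": 0, "wx": 0, "wy": 0, "wz": 0.043}

```text
t: 2.67
eef_pos: [0.5595, -0.0265, 0.2856]
tool_rot: [-0.002, 0.991, 0.13, 0.004]
contact_force: [0.8, 0.6, -0.4]
gripper_width: -0.003
```

```bash
python3 - <<'E'
from h import *
np.set_printoptions(precision=4,suppress=True)
o=monitor.get_obs();print(o["t"],o["eef_pos"],o["tool_rot"],o["q"])
Z=dict(lid=.08,lid_handle=.115,clip_left_tab=.115,clip_right_tab=.115)
c="wrist"
im=cams.read_camera(c);cv2.imwrite(f"pics/w1.png",im[:,:,::-1])
for n,z in Z.items():
    for r in finder.place_of(c,n)[:1]:print(c,n,np.round(r["location"]),round(r["confidence"],2),atz(c,r["location"],z))
print(R.from_quat(np.roll(o["tool_rot"],-1)).as_matrix(),ray(c,(320,200)))
E
```

```text
2.6667 [ 0.5595 -0.0265  0.2856] [-0.0023  0.9915  0.1302  0.0041] [ 0.2249  0.2584 -0.3449  1.7554  0.0902  1.1358 -1.4564]
wrist lid [344. 186.] 0.57 [ 0.5474 -0.0596  0.08  ]
wrist lid_handle [344. 189.] 0.7 [ 0.5527 -0.057   0.115 ]
wrist clip_left_tab [274. 189.] 0.7 [0.5342 0.0122 0.115 ]
wrist clip_right_tab [409. 190.] 0.71 [ 0.5686 -0.1247  0.115 ]
[[ 0.9661  0.2582  0.0076]
 [ 0.2582 -0.9661  0.0056]
 [ 0.0088 -0.0034 -1.    ]] (array([ 0.6345, -0.0139,  0.4292]), array([-0.3019, -0.0698, -0.9508]))
```

View pics/w1.png

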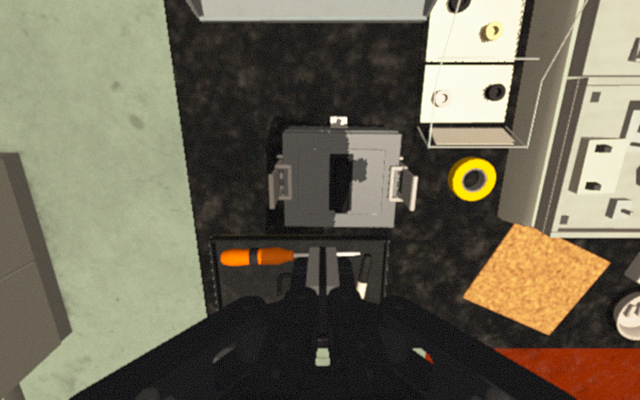

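```bash
cat > m.py <<'E'
from h import *
np.set_printoptions(precision=4,suppress=True)
c="wrist";im=cams.read_camera(c)
P={}
for n,z in dict(lid_handle=.115,clip_left_tab=.115,clip_right_tab=.115).items():
    for r in finder.place_of(c,n)[:1]:P[n]=atz(c,r["location"],z);print(n,np.round(r["location"]),round(r["confidence"],2),P[n])
o=monitor.get_obs();M=R.from_quat(np.roll(o["tool_rot"],-1)).as_matrix();p=np.array(o["eef_pos"])
print(o["t"],p,o["contact_force"]);print(M)
for n,v in P.items():print(n,"in tool",M.T@(v-p))
E
python3 m.py
```

```text
lid_handle [336. 183.] 0.62 [ 0.5567 -0.048   0.115 ]
clip_left_tab [265. 190.] 0.9 [0.5313 0.0224 0.115 ]
clip_right_tab [402. 184.] 0.83 [ 0.5729 -0.1149  0.115 ]
3.1167 [ 0.5577 -0.0333  0.2856] [-0.3251  0.5871 -0.4921]
[[ 0.9685  0.2488  0.0065]
 [ 0.2487 -0.9686  0.0025]
 [ 0.0069 -0.0009 -1.    ]]
lid_handle in tool [-0.0057  0.0142  0.1705]
clip_left_tab in tool [-0.0128 -0.0603  0.1706]
clip_right_tab in tool [-0.0067  0.083   0.1705]
```

Request:
jog_arm:
  plan:
    - {"x": -0.04, "y": -0.14, "z": 0.2, "wx": 0, "wy": 0, "wz": 0}
    - {"x": -0.04, "y": -0.14, "z": 0.4, "wx": 0, "wy": 0, "wz": 0}
    - {"x": -0.04, "y": -0.14, "z": 0.6, "wx": 0, "wy": 0, "wz": 0}
    - {"x": -0.04, "y": -0.14, "z": 0.75, "wx": 0, "wy": 0, "wz": 0}
    - {"x": -0.04, "y": -0.14, "z": 0.85, "wx": 0, "wy": 0, "wz": 0}
    - {"x": -0.04, "y": -0.14, "z": 0.9, "wx": 0, "wy": 0, "wz": 0}
    - {"x": -0.04, "y": -0.14, "z": 0.9, "wx": 0, "wy": 0, "wz": 0}
    - {"x": -0.04, "y": -0.14, "z": 0.9, "wx": 0, "wy": 0, "wz": 0}

```text
t: 3.78
eef_pos: [0.5447, -0.0078, 0.1062]
tool_rot: [-0.001, 0.992, 0.125, 0.004]
contact_force: [0.5, 0.6, 0.9]
gripper_width: 0.005
```

```bash
python3 - <<'E'
from h import *
for c in("side","wrist"):
    im=cams.read_camera(c)[:,:,::-1]
    if c=="side": im=cv2.resize(im[70:220,230:430],(800,600),interpolation=cv2.INTER_CUBIC)
    cv2.imwrite(f"pics/{c}2.png",im)
o=monitor.get_obs();M=R.from_quat(np.roll(o["tool_rot"],-1)).as_matrix();p=np.array(o["eef_pos"])
print(p,o["contact_force"],M.T@(np.array([.5545,-.047,.115])-p))
E
```

```text
[ 0.54557054 -0.00771774  0.10732966] [ 0.33504738 -0.98752538 -0.04437598] [-0.00103346  0.0402681  -0.00768616]
```

View pics/side2.png

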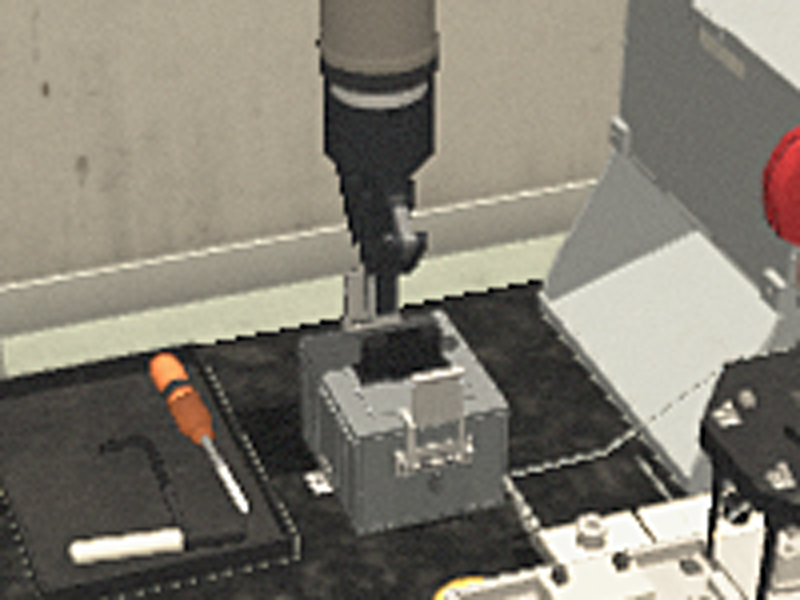

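I see the closed finger tip between the handle and the left tab (tip at about column 385, row 310 of the crop; tab at 357, 300). It is clear of both, so I can push.

Request:
jog_arm:
  plan:
    - {"x": -0.02, "y": -0.1, "z": 0.02, "wx": 0, "wy": 0, "wz": 0}
    - {"x": -0.02, "y": -0.2, "z": 0.02, "wx": 0, "wy": 0, "wz": 0}
    - {"x": -0.02, "y": -0.28, "z": 0.02, "wx": 0, "wy": 0, "wz": 0}
    - {"x": -0.02, "y": -0.36, "z": 0.02, "wx": 0, "wy": 0, "wz": 0}
    - {"x": -0.02, "y": -0.38, "z": 0.02, "wx": 0, "wy": 0, "wz": 0}
    - {"x": -0.02, "y": -0.38, "z": 0.02, "wx": 0, "wy": 0, "wz": 0}
    - {"x": -0.02, "y": -0.38, "z": 0.02, "wx": 0, "wy": 0, "wz": 0}
    - {"x": -0.02, "y": -0.38, "z": -0.1, "wx": 0, "wy": 0, "wz": 0}
    - {"x": -0.02, "y": -0.3, "z": -0.25, "wx": 0, "wy": 0, "wz": 0}
    - {"x": -0.02, "y": -0.15, "z": -0.25, "wx": 0, "wy": 0, "wz": 0}
    - {"x": 0, "y": 0.1, "z": -0.25, "wx": 0, "wy": 0, "wz": 0}

```text
t: 4.8
eef_pos: [0.5486, -0.0181, 0.1599]
tool_rot: [-0.001, 0.992, 0.127, 0.007]
contact_force: [0.6, 0.0, 0.2]
gripper_width: 0.004
```

```bash
python3 - <<'E'
from h import *
im=cams.read_camera("scene")[:,:,::-1]
cv2.imwrite(f"pics/s3.png",cv2.resize(im[180:300,200:360],(800,600),interpolation=cv2.INTER_CUBIC))
o=monitor.get_obs();M=R.from_quat(np.roll(o["tool_rot"],-1)).as_matrix();p=np.array(o["eef_pos"])
print(o["t"],p,o["contact_force"],M.T@(np.array([.5545,-.047,.115])-p));print(M)
E
```

```text
4.85 [ 0.55063685 -0.03095961  0.15890677] [ 3.000474   -8.1660326  -0.48315106] [-0.0006706   0.0162261   0.04400326]
[[ 0.97073468  0.23973526  0.01418423]
 [ 0.23979812 -0.97081849 -0.00288586]
 [ 0.01307847  0.00620275 -0.99989523]]
```

View pics/s3.png

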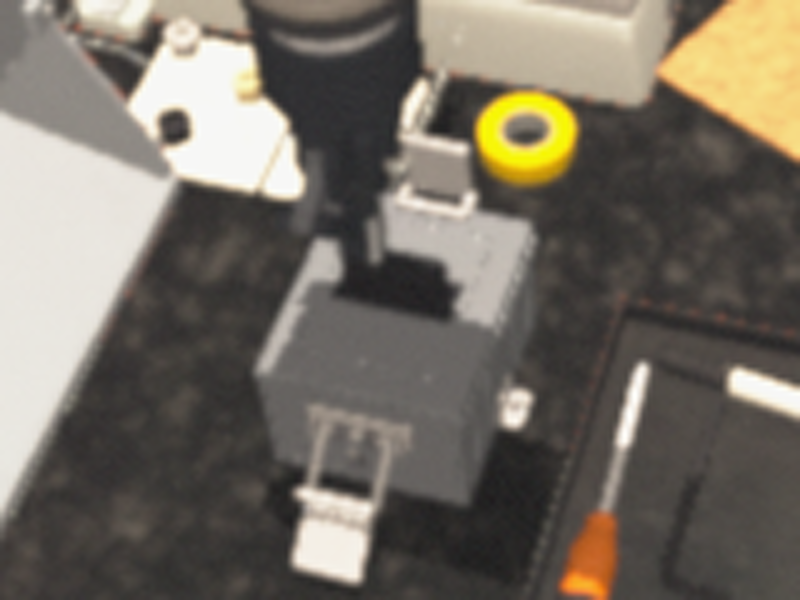

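The left clip hangs open (tab at 330, 540 of the crop). The right one is still closed (435, 165), and the tool hovers above the handle. Next is the right clip.

Request:
jog_arm:
  plan:
    - {"x": 0, "y": 0.18, "z": 0, "wx": 0, "wy": 0, "wz": 0}
    - {"x": 0, "y": 0.27, "z": 0, "wx": 0, "wy": 0, "wz": 0}
    - {"x": 0, "y": 0.27, "z": 0, "wx": 0, "wy": 0, "wz": 0}
    - {"x": 0, "y": 0.27, "z": 0.12, "wx": 0, "wy": 0, "wz": 0}
    - {"x": 0, "y": 0.27, "z": 0.24, "wx": 0, "wy": 0, "wz": 0}
    - {"x": 0, "y": 0.27, "z": 0.27, "wx": 0, "wy": 0, "wz": 0}
    - {"x": 0, "y": 0.27, "z": 0.27, "wx": 0, "wy": 0, "wz": 0}
    - {"x": 0, "y": 0.36, "z": 0.27, "wx": 0, "wy": 0, "wz": 0}
    - {"x": 0, "y": 0.46, "z": 0.27, "wx": 0, "wy": 0, "wz": 0}
    - {"x": 0, "y": 0.56, "z": 0.27, "wx": 0, "wy": 0, "wz": 0}
    - {"x": 0, "y": 0.66, "z": 0.27, "wx": 0, "wy": 0, "wz": 0}
    - {"x": 0, "y": 0.66, "z": 0.27, "wx": 0, "wy": 0, "wz": 0}

```text
t: 5.85
eef_pos: [0.5841, -0.1642, 0.1073]
tool_rot: [0.004, 0.993, 0.118, 0.008]
contact_force: [0.4, -1.1, 0.5]
gripper_width: -0.001
```

Request:
jog_arm:
  plan:
    - {"x": 0, "y": 0.04, "z": 0, "wx": 0, "wy": 0, "wz": 0}
    - {"x": 0, "y": 0.0, "z": -0.2, "wx": 0, "wy": 0, "wz": 0}
    - {"x": 0, "y": -0.1, "z": -0.4, "wx": 0, "wy": 0, "wz": 0}
    - {"x": 0, "y": -0.3, "z": -0.5, "wx": 0, "wy": 0, "wz": 0}
    - {"x": 0, "y": -0.5, "z": -0.6, "wx": 0, "wy": 0, "wz": 0}
    - {"x": 0, "y": -0.5, "z": -0.6, "wx": 0, "wy": 0, "wz": 0}
    - {"x": 0, "y": -0.5, "z": -0.6, "wx": 0, "wy": 0, "wz": 0}
  hand: -0.2

```text
t: 6.43
eef_pos: [0.5595, -0.0617, 0.2294]
tool_rot: [0.004, 0.993, 0.122, 0.01]
contact_force: [0.4, -0.6, -0.4]
gripper_width: 0.401
```

```bash
python3 m.py; python3 - <<'E'
from h import *
a=cams.read_camera("wrist")[:,:,::-1];b=cams.read_camera("scene")[:,:,::-1]
cv2.imwrite("pics/p4.png",np.vstack([cv2.resize(a,(560,350)),cv2.resize(b[180:270,210:354],(400,250),interpolation=cv2.INTER_CUBIC)]) if 0 else np.hstack([a[80:300,200:480],cv2.resize(b[180:300,200:353],(280,220))]))
E
```

```text
lid_handle [305. 198.] 0.73 [ 0.5544 -0.0528  0.115 ]
clip_left_tab [206. 180.] 0.72 [0.5511 0.0306 0.115 ]
clip_right_tab [410. 174.] 0.9 [ 0.595  -0.1351  0.115 ]
6.6333 [ 0.5584 -0.0679  0.2257] [-0.3027 -0.1032  0.4811]
[[ 0.9724  0.233   0.0154]
 [ 0.2331 -0.9724 -0.0065]
 [ 0.0134  0.0099 -0.9999]]
lid_handle in tool [-0.0019 -0.0166  0.1105]
clip_left_tab in tool [ 0.0144 -0.0985  0.1099]
clip_right_tab in tool [0.0185 0.0728 0.1117]
```

View pics/p4.png

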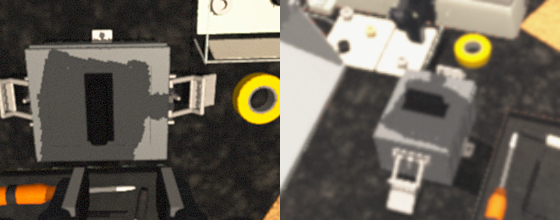

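Both clips hang open (at 15, 95 and 195, 90 in the wrist crop) and the lid is still on. I'll measure the handle once more with the arm at rest.

```bash
python3 m.py
```

```text
lid_handle [300. 196.] 0.72 [ 0.5551 -0.0491  0.115 ]
clip_left_tab [197. 177.] 0.58 [0.5519 0.0379 0.115 ]
clip_right_tab [408. 170.] 0.76 [ 0.5981 -0.1315  0.115 ]
6.9333 [ 0.5585 -0.0669  0.2258] [-0.2172  0.5081  0.2077]
[[ 0.9722  0.2337  0.0155]
 [ 0.2338 -0.9723 -0.0057]
 [ 0.0138  0.0091 -0.9999]]
lid_handle in tool [-0.0007 -0.0192  0.1106]
clip_left_tab in tool [ 0.0165 -0.1045  0.11  ]
clip_right_tab in tool [0.0218 0.071  0.1117]
```

Request:
jog_arm:
  plan:
    - {"x": -0.005, "y": -0.095, "z": 0.1, "wx": 0.003, "wy": -0.004, "wz": 0}
    - {"x": -0.005, "y": -0.095, "z": 0.25, "wx": 0.003, "wy": -0.004, "wz": 0}
    - {"x": -0.005, "y": -0.095, "z": 0.4, "wx": 0.003, "wy": -0.004, "wz": 0}
    - {"x": -0.005, "y": -0.095, "z": 0.5, "wx": 0.003, "wy": -0.004, "wz": 0}
    - {"x": -0.005, "y": -0.095, "z": 0.58, "wx": 0.003, "wy": -0.004, "wz": 0}
    - {"x": -0.005, "y": -0.095, "z": 0.64, "wx": 0.003, "wy": -0.004, "wz": 0}
    - {"x": -0.005, "y": -0.095, "z": 0.68, "wx": 0.003, "wy": -0.004, "wz": 0}
    - {"x": -0.005, "y": -0.095, "z": 0.68, "wx": 0.003, "wy": -0.004, "wz": 0}
    - {"x": -0.005, "y": -0.095, "z": 0.68, "wx": 0.003, "wy": -0.004, "wz": 0}
    - {"x": -0.005, "y": -0.095, "z": 0.68, "wx": 0.003, "wy": -0.004, "wz": 0}
  hand: 0.4

```text
t: 7.77
eef_pos: [0.5561, -0.0495, 0.0906]
tool_rot: [-0.0, 0.993, 0.118, 0.001]
contact_force: [0.7, 0.0, -0.5]
gripper_width: 0.698
```

Request:
jog_arm:
  plan:
    - {"x": 0, "y": 0, "z": 0, "wx": 0, "wy": 0, "wz": 0}
    - {"x": 0, "y": 0, "z": 0, "wx": 0, "wy": 0, "wz": 0}
    - {"x": 0, "y": 0, "z": 0, "wx": 0, "wy": 0, "wz": 0}
    - {"x": 0, "y": 0, "z": 0, "wx": 0, "wy": 0, "wz": 0}
    - {"x": 0, "y": 0, "z": 0, "wx": 0, "wy": 0, "wz": 0}
    - {"x": 0, "y": 0, "z": 0, "wx": 0, "wy": 0, "wz": 0}
    - {"x": 0, "y": 0, "z": 0, "wx": 0, "wy": 0, "wz": 0}
    - {"x": 0, "y": 0, "z": 0, "wx": 0, "wy": 0, "wz": 0}
  hand: -1
  grip_force: 60

```text
t: 8.43
eef_pos: [0.5566, -0.0493, 0.0914]
tool_rot: [-0.0, 0.993, 0.118, 0.002]
contact_force: [-0.7, 0.8, 6.6]
gripper_width: 0.176
```

Request:
jog_arm:
  plan:
    - {"x": 0, "y": 0, "z": -0.05, "wx": 0, "wy": 0, "wz": 0}
    - {"x": 0, "y": 0, "z": -0.12, "wx": 0, "wy": 0, "wz": 0}
    - {"x": 0, "y": 0, "z": -0.22, "wx": 0, "wy": 0, "wz": 0}
    - {"x": 0, "y": 0, "z": -0.32, "wx": 0, "wy": 0, "wz": 0}
    - {"x": 0, "y": 0, "z": -0.45, "wx": 0, "wy": 0, "wz": 0}
    - {"x": 0, "y": 0, "z": -0.55, "wx": 0, "wy": 0, "wz": 0}
    - {"x": 0, "y": 0, "z": -0.6, "wx": 0, "wy": 0, "wz": 0}
    - {"x": 0, "y": 0, "z": -0.6, "wx": 0, "wy": 0, "wz": 0}
    - {"x": 0, "y": 0, "z": -0.6, "wx": 0, "wy": 0, "wz": 0}

```text
t: 9.18
eef_pos: [0.5557, -0.0495, 0.211]
tool_rot: [0.0, 0.993, 0.118, 0.002]
contact_force: [-0.2, 0.6, -3.4]
gripper_width: 0.173
```

```bash
python3 - <<'E'
from h import *
np.set_printoptions(precision=4,suppress=True)
o=monitor.get_obs();M=R.from_quat(np.roll(o["tool_rot"],-1)).as_matrix();p=np.array(o["eef_pos"])
print(o["t"],p,o["contact_force"],o["gripper_width"]);print(M,o["q"])
b=cams.read_camera("side");L=[finder.place_of(c,n) for c,n in(("side","mat"),)]
hsv=cv2.cvtColor(b,cv2.COLOR_RGB2HSV)
s=cams.read_camera("scene")
pts={}
for c,im in(("side",b),("scene",s)):
    m=cv2.inRange(cv2.cvtColor(im,cv2.COLOR_RGB2HSV),(8,70,130),(22,255,255))
    r=(finder.find_in(c,"mat") or [None])[0];print(c,r)
    n,l,st,ce=cv2.connectedComponentsWithStats(m);k=sorted(range(1,n),key=lambda i:-st[i][4])[:2]
    for i in k:
        cs=max(cv2.findContours((l==i).astype('uint8'),0,2)[0],key=cv2.contourArea)
        q=cv2.approxPolyDP(cv2.convexHull(cs),6,True)[:,0];W=np.array([atz(c,x,.004) for x in q])
        print(c,st[i],q.tolist(),W[:,:2].tolist())
sd=cv2.resize(b[90:340,200:520],(800,600)) if 0 else b[60:360,180:500]
cv2.imwrite("pics/p5.png",np.ascontiguousarray(sd[:,:,::-1]))
d=np.array([.4584,-.386,0])-p;print("mat in tool",M.T@d)
E
```

```text
9.1833 [ 0.5557 -0.0495  0.211 ] [-0.1764  0.6028 -3.4172] 0.17346458333409542
[[ 0.9723  0.2337  0.0037]
 [ 0.2337 -0.9723  0.0003]
 [ 0.0037  0.0005 -1.    ]] [ 0.2518  0.3267 -0.3374  1.8448  0.1275  0.9873 -1.474 ]
side {'bbox': [269.0, 247.6, 71.1, 54.6], 'confidence': 0.73}
side [ 266  247   73   58 3433] [[279, 247], [337, 251], [332, 304], [266, 299]] [[0.40782381450738836, -0.2963837446280485], [0.5500450566094652, -0.3229160188441902], [0.5218035506868137, -0.4902065854213903], [0.37699654373532987, -0.4637635126609869]]
side [ 554  315   84   73 2276] [[637, 374], [605, 387], [554, 325], [584, 315]] [[1.0863978449674832, -0.7109982671133769], [1.0114802443955329, -0.7326179855590775], [0.9801777271328207, -0.5854197981563485], [1.0553885573273512, -0.5649507929658419]]
scene {'bbox': [333.6, 168.8, 66.0, 49.1], 'confidence': 0.85}
scene [ 266    0   65   51 2155] [[328, 0], [329, 20], [319, 32], [275, 50], [266, 0]] [[1.2800766030430122, -1.6099072866077786], [1.153811874142219, -1.3941762407588247], [1.1327549250243072, -1.2541424056135748], [1.223563588087363, -0.9993189561538989], [1.5867219745475307, -1.4455335666136913]]
scene [ 331  165   70   53 1349] [[362, 165], [400, 186], [370, 217], [331, 195]] [[0.523358498735924, -0.4891360228707751], [0.3737823339836074, -0.45990193206840274], [0.40211357520568825, -0.2950539282253534], [0.5477765422349314, -0.3165591674869786]]
mat in tool [-0.174   0.3044  0.2106]
```

View pics/p5.png

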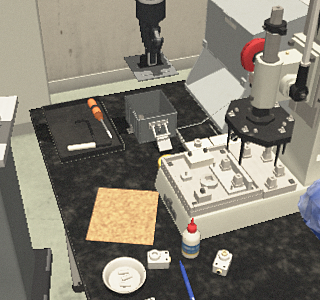

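The lid hangs level in the gripper (150, 65), both clips are open, and the mat (123, 215) is clear. Carrying the lid over now.

Request:
jog_arm:
  plan:
    - {"x": -0.1, "y": 0.08, "z": 0, "wx": 0, "wy": 0, "wz": 0}
    - {"x": -0.22, "y": 0.18, "z": 0, "wx": 0, "wy": 0, "wz": 0}
    - {"x": -0.34, "y": 0.28, "z": 0, "wx": 0, "wy": 0, "wz": 0}
    - {"x": -0.46, "y": 0.39, "z": 0, "wx": 0, "wy": 0, "wz": 0}
    - {"x": -0.57, "y": 0.5, "z": 0, "wx": 0, "wy": 0, "wz": 0}
    - {"x": -0.67, "y": 0.61, "z": 0, "wx": 0, "wy": 0, "wz": 0}
    - {"x": -0.76, "y": 0.72, "z": 0, "wx": 0, "wy": 0, "wz": 0}
    - {"x": -0.82, "y": 0.83, "z": 0, "wx": 0, "wy": 0, "wz": 0}
    - {"x": -0.85, "y": 0.92, "z": 0, "wx": 0, "wy": 0, "wz": 0}
    - {"x": -0.85, "y": 0.98, "z": 0, "wx": 0, "wy": 0, "wz": 0}
    - {"x": -0.85, "y": 0.98, "z": 0, "wx": 0, "wy": 0, "wz": 0}

```text
t: 10.35
eef_pos: [0.4359, -0.2823, 0.2092]
tool_rot: [0.0, 0.993, 0.116, 0.001]
contact_force: [0.9, 0.7, -3.8]
gripper_width: 0.178
```

Request:
jog_arm:
  plan:
    - {"x": 0, "y": 0.12, "z": 0, "wx": 0, "wy": 0, "wz": 0}
    - {"x": 0, "y": 0.25, "z": 0, "wx": 0, "wy": 0, "wz": 0}
    - {"x": 0, "y": 0.38, "z": 0, "wx": 0, "wy": 0, "wz": 0}
    - {"x": 0, "y": 0.48, "z": 0.1, "wx": 0, "wy": 0, "wz": 0}
    - {"x": 0, "y": 0.55, "z": 0.2, "wx": 0, "wy": 0, "wz": 0}
    - {"x": 0, "y": 0.57, "z": 0.3, "wx": 0, "wy": 0, "wz": 0}
    - {"x": 0, "y": 0.57, "z": 0.4, "wx": 0, "wy": 0, "wz": 0}
    - {"x": 0, "y": 0.57, "z": 0.4, "wx": 0, "wy": 0, "wz": 0}
    - {"x": 0, "y": 0.57, "z": 0.4, "wx": 0, "wy": 0, "wz": 0}
    - {"x": 0, "y": 0.57, "z": 0.4, "wx": 0, "wy": 0, "wz": 0}

```text
t: 11.18
eef_pos: [0.4636, -0.3924, 0.1302]
tool_rot: [0.0, 0.993, 0.117, 0.001]
contact_force: [0.7, 0.3, -3.6]
gripper_width: 0.173
```

```bash
python3 - <<'E'
from h import *
np.set_printoptions(precision=4,suppress=True)
o=monitor.get_obs();M=R.from_quat(np.roll(o["tool_rot"],-1)).as_matrix();p=np.array(o["eef_pos"])
print(o["t"],p,o["contact_force"],o["gripper_width"]);print(M,o["q"])
b=cams.read_camera("side")
cv2.imwrite("pics/p6.png",cv2.resize(b[190:350,230:430],(800,640))[:600,:,::-1])
t=M.T@(np.array([.463,-.391,.0204])-p);print("place in tool",t,t/.2,"untilt/pi",M.T@[0,0,-1]/np.pi)
E
```

```text
11.1833 [ 0.4636 -0.3924  0.1302] [ 0.6934  0.2658 -3.6428] 0.17313372354446632
[[ 0.9727  0.2319  0.0028]
 [ 0.2319 -0.9727  0.0001]
 [ 0.0027  0.0006 -1.    ]] [ 0.718   0.4814 -0.1545  1.8062  0.0922  0.8588 -0.8161]
place in tool [-0.0005 -0.0015  0.1098] [-0.0027 -0.0077  0.5488] untilt/pi [-0.0009 -0.0002  0.3183]
```

View pics/p6.png

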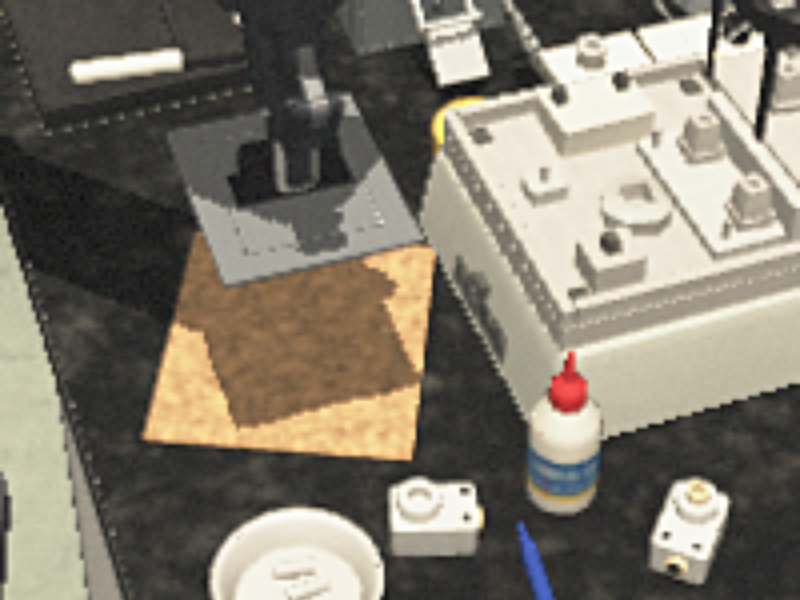

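The lid is over the mat, level, and clear of the drill base (edge at 430–520, 230–430). Lowering.

Request:
jog_arm:
  plan:
    - {"x": 0, "y": -0.01, "z": 0.12, "wx": 0, "wy": 0, "wz": 0}
    - {"x": 0, "y": -0.01, "z": 0.24, "wx": 0, "wy": 0, "wz": 0}
    - {"x": 0, "y": -0.01, "z": 0.35, "wx": 0, "wy": 0, "wz": 0}
    - {"x": 0, "y": -0.01, "z": 0.43, "wx": 0, "wy": 0, "wz": 0}
    - {"x": 0, "y": -0.01, "z": 0.48, "wx": 0, "wy": 0, "wz": 0}
    - {"x": 0, "y": -0.01, "z": 0.51, "wx": 0, "wy": 0, "wz": 0}
    - {"x": 0, "y": -0.01, "z": 0.53, "wx": 0, "wy": 0, "wz": 0}
    - {"x": 0, "y": -0.01, "z": 0.54, "wx": 0, "wy": 0, "wz": 0}
    - {"x": 0, "y": -0.01, "z": 0.545, "wx": 0, "wy": 0, "wz": 0}
    - {"x": 0, "y": -0.01, "z": 0.55, "wx": 0, "wy": 0, "wz": 0}
    - {"x": 0, "y": -0.01, "z": 0.55, "wx": 0, "wy": 0, "wz": 0}

```text
t: 12.15
eef_pos: [0.464, -0.3913, 0.0213]
tool_rot: [0.001, 0.993, 0.117, 0.002]
contact_force: [0.1, -0.2, -3.0]
gripper_width: 0.176
```

Request:
jog_arm:
  plan:
    - {"x": 0, "y": 0, "z": 0.005, "wx": 0, "wy": 0, "wz": 0}
    - {"x": 0, "y": 0, "z": 0.01, "wx": 0, "wy": 0, "wz": 0}
    - {"x": 0, "y": 0, "z": 0.01, "wx": 0, "wy": 0, "wz": 0}
    - {"x": 0, "y": 0, "z": 0.01, "wx": 0, "wy": 0, "wz": 0}

```text
t: 12.48
eef_pos: [0.4644, -0.3917, 0.0204]
tool_rot: [0.001, 0.993, 0.116, 0.002]
contact_force: [-1.5, 1.1, 5.1]
gripper_width: 0.171
```

Request:
jog_arm:
  plan:
    - {"x": 0, "y": 0, "z": 0, "wx": 0, "wy": 0, "wz": 0}
    - {"x": 0, "y": 0, "z": 0, "wx": 0, "wy": 0, "wz": 0}
    - {"x": 0, "y": 0, "z": 0, "wx": 0, "wy": 0, "wz": 0}
    - {"x": 0, "y": 0, "z": 0, "wx": 0, "wy": 0, "wz": 0}
    - {"x": 0, "y": 0, "z": 0, "wx": 0, "wy": 0, "wz": 0}
    - {"x": 0, "y": 0, "z": 0, "wx": 0, "wy": 0, "wz": 0}
    - {"x": 0, "y": 0, "z": -0.1, "wx": 0, "wy": 0, "wz": 0}
    - {"x": 0, "y": 0, "z": -0.25, "wx": 0, "wy": 0, "wz": 0}
    - {"x": 0, "y": 0, "z": -0.4, "wx": 0, "wy": 0, "wz": 0}
    - {"x": 0, "y": 0, "z": -0.6, "wx": 0, "wy": 0, "wz": 0}
    - {"x": 0, "y": 0, "z": -0.7, "wx": 0, "wy": 0, "wz": 0}
    - {"x": 0, "y": 0, "z": -0.7, "wx": 0, "wy": 0, "wz": 0}
  hand: 0.4

```text
t: 13.48
eef_pos: [0.4664, -0.3934, 0.1661]
tool_rot: [0.005, 0.993, 0.116, 0.006]
contact_force: [0.8, 0.6, 0.2]
gripper_width: 0.703
```

```bash
python3 - <<'E'
from h import *
np.set_printoptions(precision=4,suppress=True)
b=cams.read_camera("side");s=cams.read_camera("scene")
cv2.imwrite("pics/p7.png",np.hstack([b[60:340,190:490],s[110:390,170:470]])[:,:,::-1])
for c in("side","scene"):
    for n,z in(("lid",.009),("lid_handle",.044),("tape",0),("oiler",0),("housing_a",0)):
        r=finder.place_of(c,n)
        if r:print(c,n,round(r[0]["confidence"],2),atz(c,r[0]["location"],z))
o=monitor.get_obs();print(o["t"],o["eef_pos"],o["contact_force"],o["gripper_width"])
E
```

```text
side lid 0.93 [ 0.4742 -0.3894  0.009 ]
side lid_handle 0.6 [ 0.4661 -0.3837  0.044 ]
side tape 0.57 [ 0.5986 -0.2401 -0.    ]
side oiler 0.72 [ 0.5998 -0.5141  0.    ]
side housing_a 0.59 [ 0.5288 -0.5323  0.    ]
scene lid 0.67 [ 0.4745 -0.3809  0.009 ]
scene lid_handle 0.91 [ 0.4749 -0.393   0.044 ]
scene tape 0.65 [ 0.5882 -0.2305  0.    ]
scene oiler 0.67 [ 0.5921 -0.5235  0.    ]
scene housing_a 0.64 [ 0.5334 -0.5354  0.    ]
14.0833 [ 0.4635 -0.3913  0.16  ] [ 0.3061 -0.4252 -0.1613] 0.7005976934127024
```

View pics/p7.png

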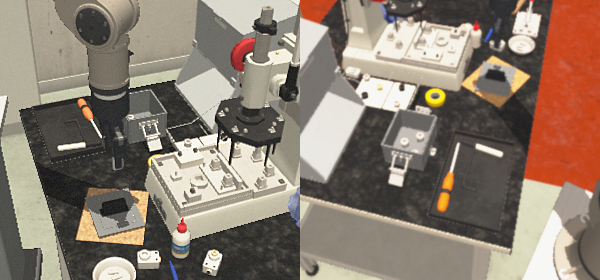

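The lid lies flat on the mat with its handle up (left 117, 210; right 495, 77). Both clips hang open and the gripper is clear.

```bash
python3 -c "
from h import *
print(bot.hand_in())"
```

```text
the job is handed in; nothing more can be done
None
```

I flipped the left clip open, then the right, and only then lifted the lid by its handle. I laid it on the cork mat, let go once it touched down, backed the gripper off and handed in at about 14 s. `hand_in` gives no verdict, so I don't have an official result.

What my last checks showed:
- **Clips:** in the pictures both hang fully open.
- **Lid:** it looks flat with the handle up. Its centre was within about 16 mm of the mat centre I measured (0.463, -0.391), and the limit is 35 mm. The readings were not exact: the networks' estimates differed from each other by up to about 1 cm, and the arm's own position put the lid within 2 mm.
- **Bystanders:** the tape, oiler and housing came out within about 16 mm of their first readings, which is about as far as the readings themselves scatter. The robot never went near them.
- **Robot:** the tool was about 12 cm above the handle, with contact force near zero.

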